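Shut down the pump and unplug its flow-sensor module

ROBOT

A 6-joint arm with a two-finger parallel gripper is mounted at the origin on the work surface. World frame = base frame: x ahead of the robot, y to its left, z up, the work surface at z = 0. Lengths are in m, angles in rad, forces in N, time in s.
With the tool pointing down it reaches from about 0.375 to 0.9 m from the base axis. Payload 3.1 kg.
Tool frame: the origin (TCP) lies on the centre line of the jaws, within the pads' length; the fingertips stand 19 mm ahead of it and the grasp point (between the pads) is the TCP; z points along the fingers, y is the line along which they close (so a half turn about z gives the same grasp; the last joint's range is limited). The gripper opens to 85 mm and grips with 20 to 120 N. Pads are 22 mm wide; open, the fingers measure 114 mm over their backs; the gripper's body (76 mm by 85 mm) begins 54 mm behind the grasp point. The pads swing forward as they close: fully open they stand 13 mm farther back than shut.
Start: joints at [-1.337, 0.527, 1.433, -0, 1.181, -0.178], TCP at [0.25, -0.573, 0.25] pointing down, gripper open.
Joint ranges: [-3.08, 3.08], [-0.75, 2.2], [0.22, 2.44], [-1.43, 4.57], [0, 2.65], [-2.85, 2.85]. Speed limits (rad/s): [2.79, 2.79, 3.14, 3.14, 3.14, 3.14].

INTERFACE

Orientations are given as a unit quaternion [x, y, z, w].
In Python, from station import manip, cams, sign_off gives the robot as it stands.
- The arm moves only by the tool carry_out, never from a script. Its argument "targets" is a list that holds one entry, the list of rows, each a list of 7 numbers: the shift along the tool's x, y, z in cm, then the turn, a rotation vector about the tool's x, y, z in degrees, then the finger opening in cm, from 0 to 8.54. A call has 1 to 12 rows; each row is the pose to reach, as a shift and turn from the pose commanded when the call began, along the tool's axes at that moment; what a row does not reach only later rows make up. A row lasts 1/12 s, in which the tool goes at most 41.7 mm and 7.16 degrees, less where a joint would pass 70% of its speed; a pose out of reach is approached as far as the arm can. A call with a gripper value outside its range is refused whole. The fingers move at their own pace and stop on an object; "force" is the grip in N (left out, the last holds). Time passes only in rows, so rows that repeat a pose let the fingers close. It gives the time, the measured TCP pose, the force, the opening and the grip force at its end, in the units of the state.
- manip.sense(): the state, without advancing time (a new reading comes with each control period).
- cams.snapshot(name): name is "scene" or "top"; returns the picture (400x640x3 uint8, red, green, blue); there is no depth.
- cams.camera_info(name): a dict with "K" (3x3 intrinsics, pixels), "k1" (the pictures are not rectified: a ray, as slopes to the right and down, at radius r is drawn at 1 + k1 r^2 times it, then the intrinsics apply), "T" (4x4, takes a point from camera to world coordinates). Camera axes: x right, y down, z forward; pixel columns grow to the right and rows downward; lengths in m; the calibration is good to about 2 mm. A picture is of the moment at which its call begins. camera_info takes no time and is no camera call.
- sign_off(): hands the job in; it is judged then, once.
The state is a dict: "t": time; "q": joint angles; "qd": joint speeds; "tau": joint torques, N m; "tcp_pos": TCP position; "tool_rot": TCP orientation; "force": force on the tool from outside, world axes, zero at the start; "ft_torque": the same for the moment, N m; "finger_gap": opening from 0.0 (shut) to 1.0 (fully open); "gripper_force": force on a finger pad.
Only numpy, scipy, OpenCV 4.12 (cv2) and the standard library are available. Lean on these libraries where they do the work, as an engineer would, in place of code of your own. Each camera call takes 0.05 s, during which the arm holds its last target. There are 200 camera calls.

TASK

Shut the pump down: turn the big bar-shaped dial on the pump console anticlockwise until it is hard against its end stop (the long mark). Only then pull the white flow-sensor module straight up out of its sprung dock and stand it upright on its foot in the steel tray. Leave the small round knob alone, and do not shift the jar, the beaker or the canister.

Things in the scene. Friction and masses are not known exactly. Their poses are not given: they have to be found in the camera images.
- console: white pump console, fixed: 200 mm deep (x), 220 mm wide (y); its panel slopes 20 degrees (0.35 rad) towards its -x side, 50 mm high at the front edge and 118 mm at the back. Origin: centre of its underside, z up.
- dial (a joint): turn of the dial in rad, clockwise positive seen from above its panel: 0 = hard against the anticlockwise end stop (off), up to 4.7; starts between 1.7 and 2.7. Friction holds it where it is left (about 0.1 N m)
- dial_grip (a point): on the axis of the big black dial in the +y half of the panel; turns with it. Its grip is a bar 65 mm long (point x), 14 wide (y), 32 high (z = dial axis, square to the panel) on a 68 mm disc. The point is 7 mm below the bar's top, 23 mm above the disc. The white pointer is at the -x end and points at the long mark at the panel's low edge when off
- trim_mark (a point): white mark on the rim of the small round black knob (34 mm wide, 22 mm high) 113 mm from the dial in the panel's other half; leave this knob unturned (its mark may move 4 mm at most)
- dock: grey dock, fixed block 100 x 110 x 50 mm (x, y, z), with a pocket 26 x 44 mm, 31 mm deep in its top. Two sprung pawls in the pocket hold the module's foot; it takes a firm pull of about 15 N upwards to pull it free. Origin: centre of its underside
- module: white flow-sensor module, about 220 g, 105 mm high: a box 34 x 60 x 75 mm (x, y, z) on a grey foot 22 x 40 mm and 30 mm high. Origin: centre of the foot's underside, z up; the box runs from z = 30 to 105 mm. Plugged in, the origin is 20 mm above the dock's underside
- tray: open steel tray, fixed, 150 x 130 mm outside, 22 mm high, walls and floor 5 mm. Origin: centre of its underside
- tray_in (a point): centre of the tray's inner floor, axes as the tray's
- jar: glass jar with lid, 64 mm wide, 90 mm high, loose; origin: centre of its underside
- beaker: glass beaker, 70 mm wide, 85 mm high, loose; origin: centre of its underside
- canister: white plastic bottle, 60 mm wide, 100 mm high, loose; origin: centre of its underside

How it is judged:
By the outcome, as a careful person would: the job done as asked, in the order asked, and still so for the second after the job is handed in, with the robot touching nothing.
It also fails if it takes over 72 s, if anything falls off the work surface, if the arm or the gripper's body presses on something with over 40 N, if the wrist force passes 120 N, or if a joint passes its speed limit or range.

## Working session

There is one attempt and no reset: what is moved stays moved. The work goes in short steps, Python scripts to look and compute and a tool call to move; the robot and the scene stay as the last step left them, time stands still between calls to the robot, and variables do not carry over. Pictures are saved under pics/ and viewed, at most 10 in all, crops included, and the job is handed in when it is done.

Besides the shell and the picture viewer there is one more tool, called after ">>>" as a command line: name --argument value ..., lists and objects as JSON in quotes. carry_out: Moves the arm, as the interface text tells. Its arguments: {"type":"object","properties":{"targets":{"type":"array"},"force":{"type":"number"}},"required":["targets"]}

```bash
mkdir -p pics; ls
cat > h.py <<'E'
import numpy as np, cv2
from station import manip, cams, sign_off
from scipy.spatial.transform import Rotation as R
def save(name, f, box=None, s=1):
    im=cams.snapshot(name)[:,:,::-1]
    cv2.imwrite('pics/raw_'+f,im)
    if box: im=im[box[1]:box[3],box[0]:box[2]]
    cv2.imwrite('pics/'+f,cv2.resize(im,None,fx=s,fy=s,interpolation=cv2.INTER_CUBIC))
def ray(name,u,v):
    c=cams.camera_info(name);K=np.array(c['K']);T=np.array(c['T'])
    d=np.array([(u-K[0,2])/K[0,0],(v-K[1,2])/K[1,1]]);p=d.copy()
    for _ in range(20): p=d/(1+c['k1']*(p@p))
    return T[:3,3],T[:3,:3]@np.array([p[0],p[1],1])
def atz(name,u,v,z):
    o,d=ray(name,u,v);return o+d*(z-o[2])/d[2]
def proj(name,P):
    c=cams.camera_info(name);K=np.array(c['K']);T=np.array(c['T'])
    q=T[:3,:3].T@(np.array(P)-T[:3,3]);p=q[:2]/q[2];p=p*(1+c['k1']*(p@p))
    return K[0,0]*p[0]+K[0,2],K[1,1]*p[1]+K[1,2]
def tri(a,b):
    (o1,d1),(o2,d2)=ray('top',*a),ray('scene',*b)
    s=np.linalg.lstsq(np.c_[d1,-d2],o2-o1,rcond=None)[0]
    p,q=o1+s[0]*d1,o2+s[1]*d2
    return (p+q)/2,np.linalg.norm(p-q)
def st():
    s=manip.sense()
    for k in('t','q','tcp_pos','tool_rot','force','ft_torque','finger_gap','gripper_force'): print(k,np.round(s[k],4))
E
python3 - <<'E'
from h import *
save('top','top0.png');save('scene','scene0.png');st()
np.set_printoptions(precision=3,suppress=True)
for n in('top','scene'): print(cams.camera_info(n))
E
```

```text
pics
t 0.1
q [-1.3375  0.5284  1.4338  0.      1.1814 -0.1785]
tcp_pos [ 0.2501 -0.5722  0.2494]
tool_rot [ 0.9789  0.2044 -0.     -0.001 ]
force [ 0.2159 -0.1858  0.093 ]
ft_torque [ 0.0002  0.0119 -0.0338]
finger_gap 0.999
gripper_force 0.0
{'K': array([[491.151,   0.   , 319.838],
       [  0.   , 491.151, 201.893],
       [  0.   ,   0.   ,   1.   ]]), 'k1': -0.09191056734037349, 'T': array([[ 0.015, -0.994,  0.108,  0.451],
       [-1.   , -0.016, -0.003,  0.012],
       [ 0.005, -0.108, -0.994,  1.456],
       [ 0.   ,  0.   ,  0.   ,  1.   ]])}
{'K': array([[459.501,   0.   , 320.447],
       [  0.   , 459.501, 195.675],
       [  0.   ,   0.   ,   1.   ]]), 'k1': -0.11680004689833752, 'T': array([[ 0.852,  0.384, -0.357,  1.037],
       [ 0.524, -0.617,  0.587, -0.702],
       [ 0.005, -0.687, -0.727,  0.966],
       [ 0.   ,  0.   ,  0.   ,  1.   ]])}
```

View pics/top0.png

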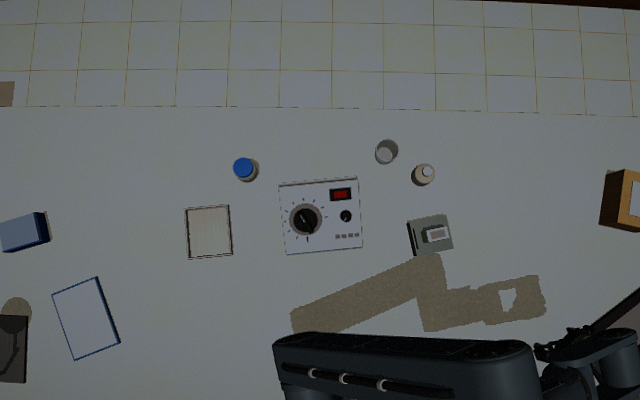

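View pics/scene0.png

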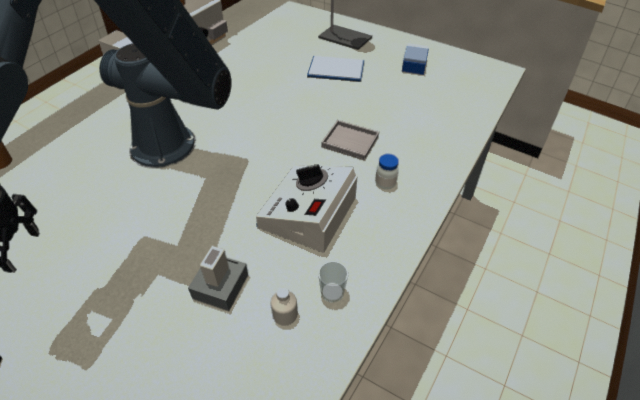

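The pictures show the console at top (320,215), with the dial near (305,219) and the small knob near (346,216). The tray is at (209,232) and the dock with the module at (432,234). The jar, beaker and canister stand behind them. I'll enlarge both views to read the details.

Run:
```python
import cv2
a=cv2.imread('pics/raw_top0.png');b=cv2.imread('pics/raw_scene0.png')
f=lambda im,x0,y0,x1,y1,s:cv2.convertScaleAbs(cv2.resize(im[y0:y1,x0:x1],None,fx=s,fy=s,interpolation=cv2.INTER_CUBIC),alpha=1.3)
t1=f(a,270,170,370,260,5);t2=f(a,400,205,460,260,5);
import numpy as np
c=np.zeros((450,800,3),np.uint8);c[:450,:500]=t1;c[:275,500:]=t2
cv2.imwrite('pics/c1.png',c)
t1=f(b,250,155,360,255,4);t2=f(b,180,235,255,315,4)
c=np.zeros((400,740,3),np.uint8);c[:400,:440]=t1;c[:320,440:]=t2
cv2.imwrite('pics/c2.png',c)
```

```text
(no output)
```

View pics/c1.png

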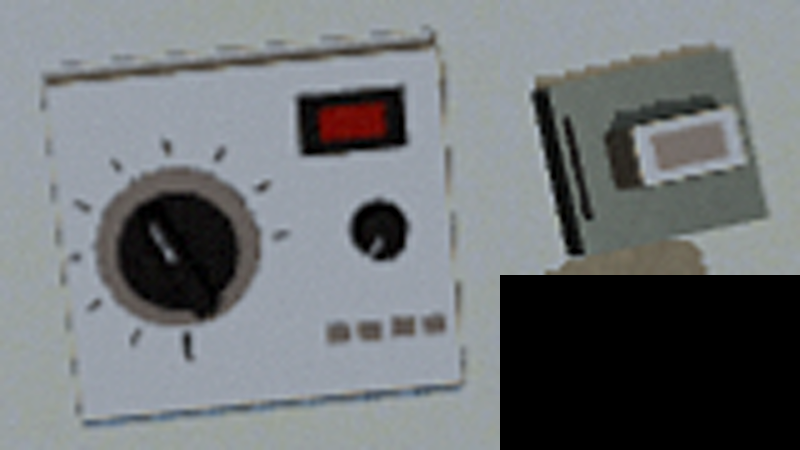

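View pics/c2.png

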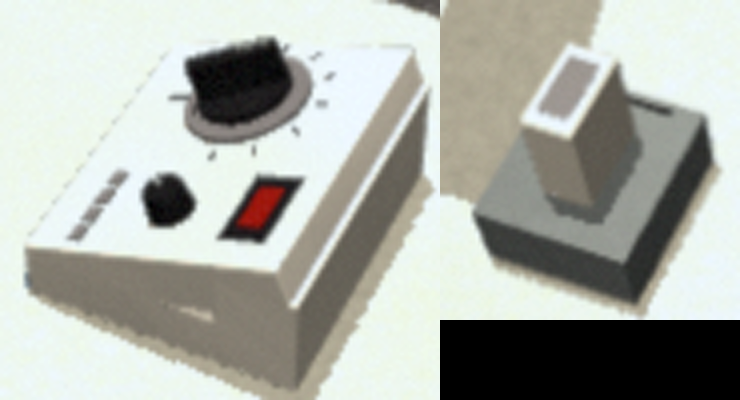

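Enlarged, the dial's white pointer runs from the centre to the upper-left (c1 150,215) and the long mark is at (187,345). So the dial stands at about 2.7 rad. The module's top face is a clear quad in both views. Next I fit poses to these points.

```bash
cat > fit.py <<'E'
from h import *
from scipy.optimize import least_squares
np.set_printoptions(precision=4,suppress=True)
T=lambda x,y:('top',270+(x+.5)/5-.5,170+(y+.5)/5-.5)
T2=lambda x,y:('top',400+(x-500+.5)/5-.5,205+(y+.5)/5-.5)
S=lambda x,y:('scene',250+(x+.5)/4-.5,155+(y+.5)/4-.5)
S2=lambda x,y:('scene',180+(x-440+.5)/4-.5,235+(y+.5)/4-.5)
def fit(pts,x0,fz=0):
    def P(v,p): c,s=np.cos(v[2]),np.sin(v[2]);return [v[0]+c*p[0]-s*p[1],v[1]+s*p[0]+c*p[1],p[2]]
    f=lambda v:np.concatenate([np.array(proj(o[0],P(v,p)))-o[1:] for p,o in pts])
    r=least_squares(f,x0,loss='soft_l1');print('pose',r.x,'res');print(f(r.x).reshape(-1,2).round(1).tolist());return r.x
h=.11;
con=fit([((-.1,h,.05),T(82,422)),((-.1,-h,.05),T(463,383)),((-.1,-h,.05),S(25,247)),((-.1,-h,0),S(27,290)),
 ((.1,-h,0),S(298,388)),((.087,-h,.118),S(278,272)),((.087,h,.118),S(413,47)),((.087,h,.118),T(43,80)),((.087,-h,.118),T(433,42))],[.45,.04,0])
mz=.125
mod=fit([((.017,.03,mz),T2(632,125)),((.017,-.03,mz),T2(735,105)),((-.017,-.03,mz),T2(748,165)),((-.017,.03,mz),T2(641,187)),
 ((-.017,.03,mz),S2(570,42)),((.017,.03,mz),S2(622,62)),((.017,-.03,mz),S2(580,134)),((-.017,-.03,mz),S2(520,118))],[.4,-.2,0])
dk=fit([((.05,-.055,.05),T2(730,45)),((-.05,-.055,.05),T2(768,215)),((-.05,.055,.05),T2(583,252)),
 ((-.05,-.055,.05),S2(475,212)),((.05,-.055,.05),S2(628,265)),((.05,.055,.05),S2(706,115)),((.05,-.055,0),S2(638,303))],[.4,-.2,0])
def cp(v,p): c,s=np.cos(v[2]),np.sin(v[2]);return np.array([v[0]+c*p[0]-s*p[1],v[1]+s*p[0]+c*p[1],p[2]])
# intersect panel (disc outline centre, disc ~9mm above panel)
n=cp(con,(-np.sin(.349),0,np.cos(.349)))-cp(con,(0,0,0));p0=cp(con,(-.1,0,.05))
def onpanel(o,hh):
    a,d=ray(*o);q=a+d*((p0+n*hh-a)@n)/(d@n);w=q-[con[0],con[1],0];c,s=np.cos(con[2]),np.sin(con[2])
    return q,np.array([c*w[0]+s*w[1],-s*w[0]+c*w[1],q[2]])
for nm,o,hh in [('disc T',T(178,246),.0),('disc S',S(248,101),.0),('knobtop T',T(379,228),.022),('mark',T(187,345),0),('ptr a',T(150,215),.035),('ptr b',T(173,260),.035),
 ('bar a',T(152,203),.035),('bar b',T(208,312),.035),('barS topL',S(187,58),.035),('barS topR',S(275,40),.035)]:
    q,l=onpanel(o,hh);print(nm,q,'local',l)
Tr=lambda x,y:('top',x,y)
for u,v in [(185,207),(229,205),(233,255),(188,260)]: print('tray',atz('top',u,v,.022))
for nm,u,v,z in [('jar',244,168,.09),('beaker',386,151,.085),('can',424,171,.1)]: print(nm,atz('top',u,v,z))
E
python3 fit.py
```

```text
pose [0.5649 0.0058 0.1197] res
[[-0.4, -0.0], [0.1, -0.3], [-1.0, -0.6], [0.3, 0.7], [-0.5, 1.5], [0.1, -0.4], [0.5, -0.6], [-0.8, 0.4], [0.7, -0.2]]
pose [ 0.5151 -0.3122  0.2035] res
[[-1.0, -0.7], [-0.4, -0.8], [-0.4, -0.6], [-0.3, -0.8], [-0.5, -0.7], [-0.4, -1.5], [-2.6, 0.9], [-1.0, 0.4]]
pose [ 0.5157 -0.3122  0.2215] res
[[-0.5, -0.5], [-0.3, -0.6], [-0.2, 0.0], [-0.7, 0.0], [-0.7, -0.4], [0.1, -0.4], [-0.0, 1.0]]
disc T [0.5514 0.0483 0.0834] local [-0.0083  0.0438  0.0834]
disc S [0.5523 0.0489 0.0837] local [-0.0073  0.0443  0.0837]
knobtop T [ 0.5615 -0.063   0.1056] local [-0.0116 -0.0679  0.1056]
mark [0.4968 0.0427 0.0634] local [-0.0632  0.0448  0.0634]
ptr a [0.5649 0.0627 0.1261] local [0.0068 0.0565 0.1261]
ptr b [0.5413 0.05   0.117 ] local [-0.0182  0.0467  0.117 ]
bar a [0.5713 0.0616 0.1284] local [0.013  0.0547 0.1284]
bar b [0.5137 0.0305 0.1062] local [-0.0479  0.0307  0.1062]
barS topL [0.5057 0.045  0.1039] local [-0.0541  0.046   0.1039]
barS topR [0.5588 0.0733 0.1244] local [0.002  0.0678 0.1244]
tray [0.5849 0.4053 0.022 ]
tray [0.5929 0.2748 0.022 ]
tray [0.4469 0.2582 0.022 ]
tray [0.4297 0.39   0.022 ]
jar [0.6918 0.2236 0.09  ]
beaker [ 0.7483 -0.1782  0.085 ]
can [ 0.6899 -0.2834  0.1   ]
```

```bash
cat >> h.py <<'E'
np.set_printoptions(precision=4,suppress=True)
YC=.1197; n=np.array([-np.sin(.349)*np.cos(YC),-np.sin(.349)*np.sin(YC),np.cos(.349)])
PC=np.array([.5518,.0486,.0835])   # dial axis on panel
def dialR(a):  # jaw y at panel angle a (deg) from panel x'
    xp=np.array([np.cos(.349)*np.cos(YC),np.cos(.349)*np.sin(YC),np.sin(.349)]);yp=np.cross(n,xp)
    y=np.cos(np.radians(a))*xp+np.sin(np.radians(a))*yp
    return np.c_[np.cross(y,-n),y,-n]
def downR(a):  # tool down, jaw y at world angle a (deg)
    y=np.array([np.cos(np.radians(a)),np.sin(np.radians(a)),0]);z=np.array([0,0,-1.]);return np.c_[np.cross(y,z),y,z]
def go(p,M):
    s=manip.sense();C=R.from_quat(s['tool_rot'])
    print('shift cm',(C.inv().apply(np.array(p)-s['tcp_pos'])*100).round(2),'turn deg',np.degrees((C.inv()*R.from_matrix(M)).as_rotvec()).round(1))
E
python3 - <<'E'
from h import *
go(PC+.134*n,dialR(-68))
E
```

```text
shift cm [ 48.11 -46.12   4.11] turn deg [-6.7 18.8 -5.2]
```

>>> carry_out --targets '[[[48.1,-46.1,4.1,-6.7,18.8,-5.2,5],[48.1,-46.1,4.1,-6.7,18.8,-5.2,5],[48.1,-46.1,4.1,-6.7,18.8,-5.2,5],[48.1,-46.1,4.1,-6.7,18.8,-5.2,5],[48.1,-46.1,4.1,-6.7,18.8,-5.2,5],[48.1,-46.1,4.1,-6.7,18.8,-5.2,5],[48.1,-46.1,4.1,-6.7,18.8,-5.2,5],[48.1,-46.1,4.1,-6.7,18.8,-5.2,5],[48.1,-46.1,4.1,-6.7,18.8,-5.2,5],[48.1,-46.1,4.1,-6.7,18.8,-5.2,5],[48.1,-46.1,4.1,-6.7,18.8,-5.2,5],[48.1,-46.1,4.1,-6.7,18.8,-5.2,5]]]'

```text
t: 1.1
tcp_pos: [0.4423, -0.1102, 0.2195]
tool_rot: [0.954, 0.245, 0.172, 0.024]
force: [0.7, -0.3, 0.9]
finger_gap: 0.582
gripper_force: 0.0
```

Run:
```python
from h import *
st();go(PC+.134*n,dialR(-68))
```

```text
t 1.1
q [-0.6406  0.2739  2.093   0.4538  0.5632  0.0673]
tcp_pos [ 0.4423 -0.1102  0.2195]
tool_rot [0.9539 0.2449 0.1717 0.0235]
force [ 0.6889 -0.2764  0.878 ]
ft_torque [-0.0247  0.1507  0.0249]
finger_gap 0.5817
gripper_force 0.0
shift cm [ 12.22 -10.67   3.72] turn deg [ 0.1  0.1 -0. ]
```

>>> carry_out --targets '[[[12.2,-10.7,3.7,0.1,0.1,0,5],[12.2,-10.7,3.7,0.1,0.1,0,5],[12.2,-10.7,3.7,0.1,0.1,0,5],[12.2,-10.7,3.7,0.1,0.1,0,5],[12.2,-10.7,3.7,0.1,0.1,0,5],[12.2,-10.7,3.7,0.1,0.1,0,5],[12.2,-10.7,3.7,0.1,0.1,0,5]]]'

```text
t: 1.68
tcp_pos: [0.5052, 0.0418, 0.2092]
tool_rot: [0.954, 0.246, 0.172, 0.022]
force: [-0.0, -0.4, 0.2]
finger_gap: 0.59
gripper_force: 0.0
```

Run:
```python
from h import *
st();go(PC+.044*n,dialR(-68))
save('scene','s1.png',(210,80,400,230),4)
```

```text
t 1.6833
q [-0.1995  0.3463  2.0068  0.2422  0.4688  0.6672]
tcp_pos [0.5052 0.0418 0.2092]
tool_rot [0.9536 0.2462 0.1718 0.0223]
force [-0.0335 -0.3719  0.226 ]
ft_torque [-0.041   0.2011  0.0061]
finger_gap 0.5903
gripper_force 0.0
shift cm [ 0.17 -0.05  9.03] turn deg [-0.1  0.   0.1]
```

View pics/s1.png

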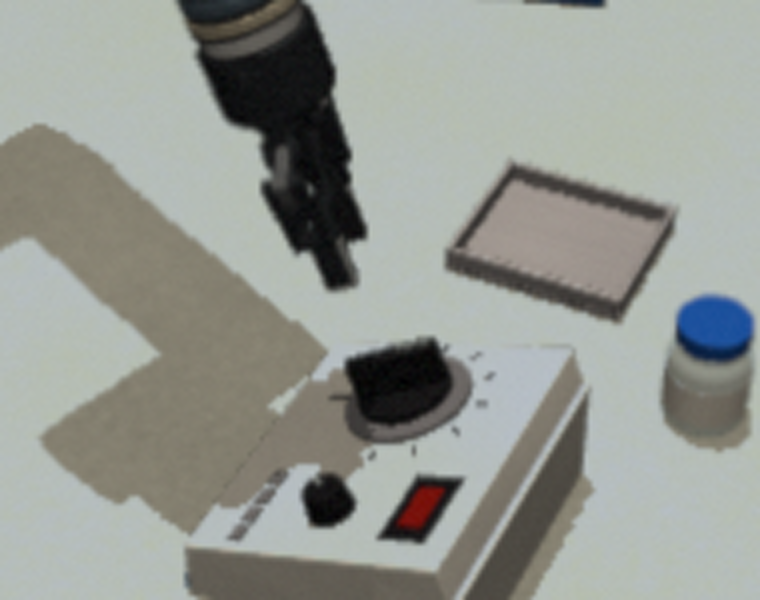

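The gripper (fingertips at 340,285) is lined up above the dial bar (395,370), leaning square to the panel, and clear of the small knob (327,500). I'll descend next.

>>> carry_out --targets '[[[0.2,-0.05,3,0,0,0,5],[0.2,-0.05,6,0,0,0,5],[0.2,-0.05,8,0,0,0,5],[0.2,-0.05,9,0,0,0,5],[0.2,-0.05,9.5,0,0,0,5],[0.2,-0.05,9.8,0,0,0,5],[0.2,-0.05,9.8,0,0,0,5]]]'

```text
t: 2.32
tcp_pos: [0.5403, 0.046, 0.1182]
tool_rot: [0.954, 0.245, 0.172, 0.023]
force: [0.7, -0.1, 0.0]
finger_gap: 0.585
gripper_force: 0.0
```

>>> carry_out --targets '[[[0,0,0,0,0,0,0],[0,0,0,0,0,0,0],[0,0,0,0,0,0,0],[0,0,0,0,0,0,0],[0,0,0,0,0,0,0],[0,0,0,0,0,0,0]]]' --force 40

```text
t: 2.82
tcp_pos: [0.5392, 0.0483, 0.1188]
tool_rot: [0.954, 0.246, 0.172, 0.022]
force: [-1.4, 3.9, 4.8]
finger_gap: 0.154
gripper_force: 41.6
```

Run:
```python
from h import *
st();go(PC+.036*n,dialR(-68))
```

```text
t 2.8167
q [-0.17    0.5658  2.0003  0.3987  0.261   0.5266]
tcp_pos [0.5392 0.0483 0.1188]
tool_rot [0.9537 0.2459 0.172  0.0215]
force [-1.3787  3.9438  4.8338]
ft_torque [0.5753 0.3363 0.1489]
finger_gap 0.1538
gripper_force 41.551
shift cm [-0.07  0.1   0.15] turn deg [-0.2 -0.   0. ]
```

>>> carry_out --targets '[[[0,-0.2,0,0,0,0,0],[0,-0.2,0,0,0,-5,0],[0,-0.2,0,0,0,-11,0],[0,-0.2,0,0,0,-17,0],[0,-0.2,0,0,0,-23,0],[0,-0.2,0,0,0,-29,0],[0,-0.2,0,0,0,-35,0],[0,-0.2,0,0,0,-41,0],[0,-0.2,0,0,0,-47,0],[0,-0.2,0,0,0,-53,0],[0,-0.2,0,0,0,-58,0],[0,-0.2,0,0,0,-60,0]]]'

```text
t: 3.82
tcp_pos: [0.5386, 0.0489, 0.1186]
tool_rot: [0.702, 0.691, 0.138, 0.106]
force: [-3.7, -0.9, 5.9]
finger_gap: 0.156
gripper_force: 42.0
```

Run:
```python
from h import *
st();go(PC+.036*n,dialR(-8))
```

```text
t 3.8167
q [-0.1678  0.5659  2.0027  0.3967  0.256  -0.5201]
tcp_pos [0.5386 0.0489 0.1186]
tool_rot [0.7019 0.6907 0.1379 0.106 ]
force [-3.7113 -0.9017  5.9108]
ft_torque [-0.2175  0.4104 -0.1583]
finger_gap 0.1557
gripper_force 41.95
shift cm [-0.18  0.05  0.15] turn deg [ 0.  -0.   0.2]
```

Turning smoothly at low force. I'll continue towards the stop.

>>> carry_out --targets '[[[0,-0.15,0,0,0,-5,0],[0,-0.15,0,0,0,-11,0],[0,-0.15,0,0,0,-17,0],[0,-0.15,0,0,0,-23,0],[0,-0.15,0,0,0,-29,0],[0,-0.15,0,0,0,-35,0],[0,-0.15,0,0,0,-41,0],[0,-0.15,0,0,0,-47,0],[0,-0.15,0,0,0,-53,0],[0,-0.15,0,0,0,-59,0],[0,-0.15,0,0,0,-65,0],[0,-0.15,0,0,0,-70,0]]]'

```text
t: 4.82
tcp_pos: [0.5379, 0.0485, 0.1184]
tool_rot: [0.178, 0.968, 0.052, 0.167]
force: [-3.3, -2.3, 5.9]
finger_gap: 0.157
gripper_force: 41.9
```

Run:
```python
from h import *
st();go(PC+.036*n,dialR(62))
```

```text
t 4.8167
q [-0.1686  0.566   2.0058  0.403   0.2514 -1.7501]
tcp_pos [0.5379 0.0485 0.1184]
tool_rot [0.1783 0.9684 0.0518 0.1668]
force [-3.3123 -2.2619  5.8841]
ft_torque [-0.3427  0.2843 -0.3252]
finger_gap 0.1567
gripper_force 41.8834
shift cm [-0.17 -0.09  0.15] turn deg [0.  0.1 0.3]
```

>>> carry_out --targets '[[[0,0,0,0,0,-5,0],[0,0,0,0,0,-10,0],[0,0,0,0,0,-15,0],[0,0,0,0,0,-19,0],[0,0,0,0,0,-22,0],[0,0,0,0,0,-24,0],[0,0,0,0,0,-25,0]]]'

```text
t: 5.4
tcp_pos: [0.5378, 0.0482, 0.1183]
tool_rot: [-0.034, 0.984, 0.015, 0.174]
force: [-3.6, -3.3, 5.5]
finger_gap: 0.155
gripper_force: 41.9
```

Run:
```python
from h import *
st();go(PC+.036*n,dialR(87));s=manip.sense();print('tn',np.dot(s['ft_torque'],n))
```

```text
t 5.4
q [-0.1691  0.5661  2.006   0.4027  0.2512 -2.183 ]
tcp_pos [0.5378 0.0482 0.1183]
tool_rot [-0.0337  0.9841  0.0146  0.174 ]
force [-3.5692 -3.3456  5.5469]
ft_torque [-0.4488  0.3146 -0.2386]
finger_gap 0.1548
gripper_force 41.8942
shift cm [-0.12 -0.13  0.15] turn deg [-0.   0.1  0.1]
tn -0.08468660298552284
```

>>> carry_out --targets '[[[0,0,0,0,0,-1,0],[0,0,0,0,0,-2,0],[0,0,0,0,0,-3,0],[0,0,0,0,0,-4,0],[0,0,0,0,0,-5,0],[0,0,0,0,0,-5,0]]]'

```text
t: 5.9
tcp_pos: [0.5377, 0.0482, 0.1183]
tool_rot: [-0.073, 0.982, 0.008, 0.174]
force: [-4.5, -2.7, 6.8]
finger_gap: 0.155
gripper_force: 49.7
```

Run:
```python
from h import *
st();go(PC+.036*n,dialR(92));s=manip.sense();print('tn',np.dot(s['ft_torque'],n))
save('top','t1.png',(270,170,370,260),6)
```

```text
t 5.9
q [-0.1697  0.5661  2.0064  0.406   0.2513 -2.2658]
tcp_pos [0.5377 0.0482 0.1183]
tool_rot [-0.0726  0.982   0.008   0.1744]
force [-4.4791 -2.6817  6.7843]
ft_torque [-0.2421  0.4923 -1.3367]
finger_gap 0.1549
gripper_force 49.7396
shift cm [-0.13 -0.13  0.15] turn deg [ 0.   0.1 -0.4]
tn -1.1940362530566873
```

The torque about the dial axis jumped from 0.08 to 1.2 N m at the expected angle, so the dial is at its stop. I'll open the fingers in place and retract along the dial axis.

>>> carry_out --targets '[[[0,0,0,0,0,0,5],[0,0,0,0,0,0,5],[0,0,0,0,0,0,5],[0,0,0,0,0,0,5],[0,0,-2,0,0,0,5],[0,0,-5,0,0,0,5],[0,0,-9,0,0,0,5],[0,0,-12,0,0,0,5],[0,0,-12,0,0,0,5]]]'

```text
t: 6.7
tcp_pos: [0.498, 0.0437, 0.2349]
tool_rot: [-0.077, 0.981, 0.006, 0.178]
force: [0.4, 0.2, 0.4]
finger_gap: 0.584
gripper_force: 0.0
```

Run:
```python
from h import *
st()
go([.5155,-.3122,.25],downR(np.degrees(.2135)));go([.5155,-.3122,.25],downR(180+np.degrees(.2135)))
save('scene','s2.png',(210,80,400,230),4)
```

```text
t 6.7
q [-0.1981  0.2871  1.9994  0.2169  0.5237 -2.0952]
tcp_pos [0.498  0.0437 0.2349]
tool_rot [-0.0768  0.9811  0.0065  0.1777]
force [0.4167 0.1808 0.3963]
ft_torque [-0.0262  0.1274 -0.029 ]
finger_gap 0.5844
gripper_force 0.0
shift cm [  3.14 -35.46  -2.23] turn deg [14.8 17.  85.7]
shift cm [  3.14 -35.46  -2.23] turn deg [-17.3  15.  -92.2]
```

View pics/s2.png

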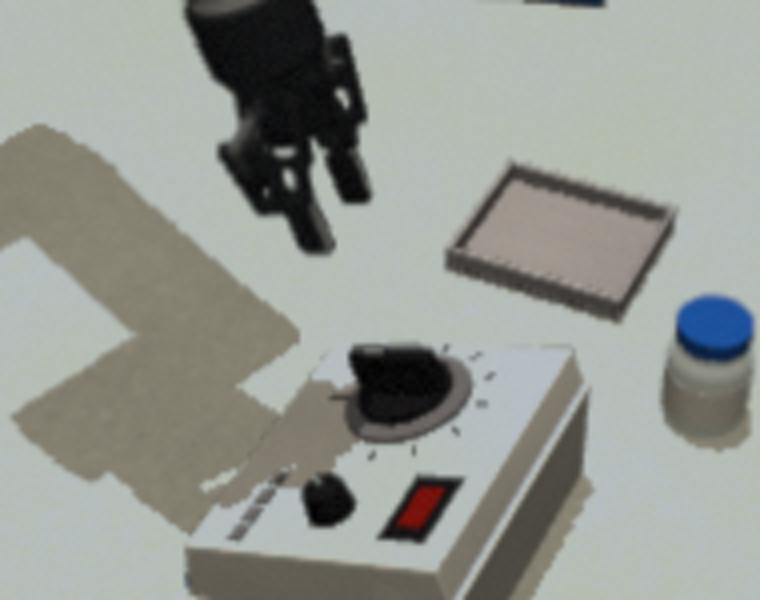

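The bar now points its pointer end (370,350) at the long mark (345,397). The small knob and the jar are unchanged. I'll move to a pose above the module.

>>> carry_out --targets '[[[3.1,-35.5,-2.2,14.8,17,85.7,6],[3.1,-35.5,-2.2,14.8,17,85.7,6],[3.1,-35.5,-2.2,14.8,17,85.7,6],[3.1,-35.5,-2.2,14.8,17,85.7,6],[3.1,-35.5,-2.2,14.8,17,85.7,6],[3.1,-35.5,-2.2,14.8,17,85.7,6],[3.1,-35.5,-2.2,14.8,17,85.7,6],[3.1,-35.5,-2.2,14.8,17,85.7,6],[3.1,-35.5,-2.2,14.8,17,85.7,6],[3.1,-35.5,-2.2,14.8,17,85.7,6],[3.1,-35.5,-2.2,14.8,17,85.7,6],[3.1,-35.5,-2.2,14.8,17,85.7,6]]]'

```text
t: 7.75
tcp_pos: [0.5148, -0.3129, 0.2416]
tool_rot: [0.613, 0.79, -0.002, -0.0]
force: [0.8, 0.4, 0.3]
finger_gap: 0.705
gripper_force: 0.0
```

>>> carry_out --targets '[[[0,0,0,0,0,0,6],[0,0,0,0,0,0,6],[0,0,0,0,0,0,6]]]'

```text
t: 8.0
tcp_pos: [0.5147, -0.312, 0.2428]
tool_rot: [0.609, 0.793, -0.002, 0.001]
force: [0.1, -0.2, 0.1]
finger_gap: 0.705
gripper_force: 0.0
```

Run:
```python
from h import *
st()
go([.5153,-.3122,.09],downR(12.3))
save('top','t2.png',(230,150,470,270),3.2)
import cv2
a=cv2.imread('pics/raw_t2.png');f=lambda x0,y0,x1,y1,s:cv2.resize(a[y0:y1,x0:x1],None,fx=s,fy=s,interpolation=cv2.INTER_CUBIC)
c=np.zeros((540,800,3),np.uint8);c[:504,:392]=f(280,180,336,252,7);c[:540,400:800]=f(390,160,470,268,5)
cv2.imwrite('pics/c3.png',c)
```

```text
t 8.0
q [-0.7291  0.5039  1.5022 -0.0031  1.1327 -0.9888]
tcp_pos [ 0.5147 -0.312   0.2428]
tool_rot [ 0.6091  0.7931 -0.0015  0.0013]
force [ 0.1446 -0.1763  0.0911]
ft_torque [ 0.0259 -0.0557  0.0254]
finger_gap 0.7049
gripper_force 0.0
shift cm [ 0.02  0.06 15.28] turn deg [-0.   0.2  2.7]
```

View pics/c3.png

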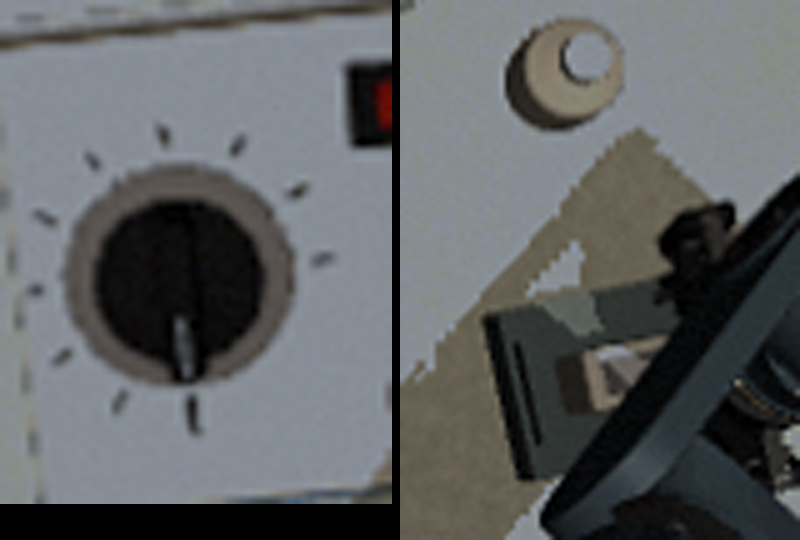

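The white pointer (185,345) lines up with the long mark (193,415), so the dial is off. I'll descend over the module and grip it.

>>> carry_out --targets '[[[0,0.05,3,0,0.2,2.7,6],[0,0.05,6,0,0.2,2.7,6],[0,0.05,9,0,0.2,2.7,6],[0,0.05,12,0,0.2,2.7,6],[0,0.05,14,0,0.2,2.7,6],[0,0.05,15,0,0.2,2.7,6],[0,0.05,15.3,0,0.2,2.7,6],[0,0.05,15.3,0,0.2,2.7,6]]]'

```text
t: 8.72
tcp_pos: [0.5156, -0.3131, 0.0909]
tool_rot: [0.628, 0.778, -0.001, 0.001]
force: [0.3, -0.4, -0.4]
finger_gap: 0.704
gripper_force: 0.0
```

>>> carry_out --targets '[[[0,0,0,0,0,0,2],[0,0,0,0,0,0,2],[0,0,0,0,0,0,2],[0,0,0,0,0,0,2],[0,0,0,0,0,0,2],[0,0,0,0,0,0,2]]]' --force 80

```text
t: 9.22
tcp_pos: [0.5158, -0.3141, 0.0929]
tool_rot: [0.629, 0.778, -0.001, 0.002]
force: [-3.0, -1.2, 6.1]
finger_gap: 0.389
gripper_force: 79.8
```

Run:
```python
from h import *
st()
```

```text
t 9.2167
q [-0.7309  0.7089  1.609  -0.0027  0.8198 -0.9406]
tcp_pos [ 0.5158 -0.3141  0.0929]
tool_rot [ 0.6285  0.7778 -0.0011  0.0019]
force [-3.0318 -1.1553  6.0767]
ft_torque [-0.0593  0.4916  0.117 ]
finger_gap 0.3891
gripper_force 79.75
```

Gripped: the opening is about 33 mm, against a 34 mm box. Now I pull straight up.

>>> carry_out --targets '[[[0,0,-0.3,0,0,0,2],[0,0,-0.6,0,0,0,2],[0,0,-0.9,0,0,0,2],[0,0,-1.2,0,0,0,2],[0,0,-1.6,0,0,0,2],[0,0,-2.1,0,0,0,2],[0,0,-2.7,0,0,0,2],[0,0,-3.4,0,0,0,2],[0,0,-4.4,0,0,0,2],[0,0,-5.9,0,0,0,2],[0,0,-7.9,0,0,0,2],[0,0,-9,0,0,0,2]]]'

```text
t: 10.22
tcp_pos: [0.5166, -0.3136, 0.184]
tool_rot: [0.629, 0.778, -0.001, 0.003]
force: [1.1, -0.0, -2.1]
finger_gap: 0.39
gripper_force: 81.7
```

Run:
```python
from h import *
st()
save('scene','s3.png',(150,150,300,310),3.75)
```

```text
t 10.2167
q [-0.7299  0.5784  1.5529 -0.0009  1.0048 -0.9404]
tcp_pos [ 0.5166 -0.3136  0.184 ]
tool_rot [ 0.6287  0.7776 -0.0005  0.0027]
force [ 1.1315 -0.0129 -2.0852]
ft_torque [-0.0387 -0.0107  0.0395]
finger_gap 0.3898
gripper_force 81.6618
```

View pics/s3.png

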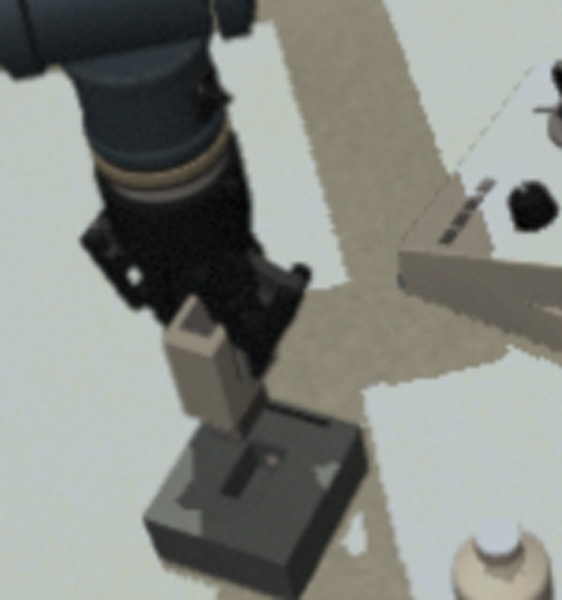

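The module is out of the dock and hangs upright in the jaws: its foot is at (235,430), above the empty pocket at (240,465). The weight reads 2.1 N, which is right. I'll lift and carry it over to the tray.

Run:
```python
from h import *
go([.5136,.332,.27],downR(5.7))
```

```text
shift cm [63.22 13.2  -8.87] turn deg [0.3 0.4 6.4]
```

>>> carry_out --targets '[[[0,0,-4,0,0,0,2],[0,0,-8.5,0,0,0,2],[2,0.4,-8.9,0,0,0,2],[5,1,-8.9,0.3,0.4,1,2],[9,1.9,-8.9,0.3,0.4,1.5,2],[13,2.7,-8.9,0.3,0.4,2,2],[17,3.5,-8.9,0.3,0.4,2.5,2],[21,4.4,-8.9,0.3,0.4,3,2],[25,5.2,-8.9,0.3,0.4,3.5,2],[29,6.1,-8.9,0.3,0.4,4,2],[33,6.9,-8.9,0.3,0.4,4.5,2],[36,7.5,-8.9,0.3,0.4,5,2]]]'

```text
t: 11.27
tcp_pos: [0.5126, 0.058, 0.2694]
tool_rot: [0.662, 0.75, -0.0, -0.004]
force: [0.5, -0.0, -1.8]
finger_gap: 0.39
gripper_force: 81.9
```

Run:
```python
from h import *
st();go([.5136,.332,.27],downR(5.7))
```

```text
t 11.2667
q [-0.1068  0.3587  1.6772  0.0052  1.1124 -0.2334]
tcp_pos [0.5126 0.058  0.2694]
tool_rot [ 0.6618  0.7497 -0.0001 -0.0041]
force [ 0.4951 -0.0063 -1.7748]
ft_torque [-0.008   0.0381 -0.0115]
finger_gap 0.3901
gripper_force 81.8654
shift cm [27.18  3.5   0.09] turn deg [-0.3 -0.3  1.4]
```

>>> carry_out --targets '[[[4,0.5,0,0,0,0.3,2],[8,1,0,0,0,0.6,2],[12,1.5,0,0,0,1,2],[16,2,0,0,0,1.4,2],[20,2.5,0,0,0,1.4,2],[23,3,0,0,0,1.4,2],[25.5,3.3,0,0,0,1.4,2],[27,3.5,0,0,0,1.4,2],[27.2,3.5,0,0,0,1.4,2],[27.2,3.5,0,0,0,1.4,2]]]'

```text
t: 12.1
tcp_pos: [0.5143, 0.3292, 0.2701]
tool_rot: [0.671, 0.742, -0.001, -0.003]
force: [-0.6, -0.3, -1.8]
finger_gap: 0.386
gripper_force: 81.9
```

Run:
```python
from h import *
st();go([.5136,.332,.09],downR(5.7))
save('scene','s4.png',(280,40,420,170),4)
```

```text
t 12.1
q [0.3842 0.4883 1.4452 0.0057 1.213  0.2815]
tcp_pos [0.5143 0.3292 0.2701]
tool_rot [ 0.6706  0.7418 -0.001  -0.0035]
force [-0.5776 -0.2921 -1.7545]
ft_torque [-0.021   0.0087  0.0427]
finger_gap 0.3862
gripper_force 81.8605
shift cm [ 0.22  0.07 18.01] turn deg [-0.4 -0.2  0.1]
```

View pics/s4.png

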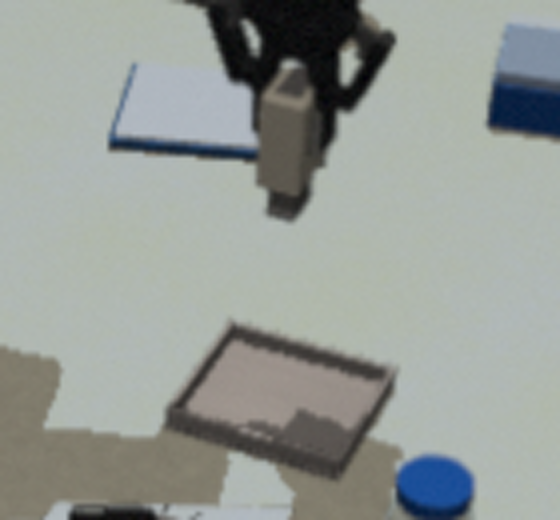

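The module hangs upright above the tray, with its foot at (288,210) and the tray centred near (283,400). I'll lower it, then ease it down to contact.

>>> carry_out --targets '[[[0.2,0.05,3,0,0,0,2],[0.2,0.05,7,0,0,0,2],[0.2,0.05,11,-0.4,-0.2,0,2],[0.2,0.05,14,-0.4,-0.2,0,2],[0.2,0.05,16.5,-0.4,-0.2,0,2],[0.2,0.05,17.8,-0.4,-0.2,0,2],[0.2,0.05,18.2,-0.4,-0.2,0,2],[0.2,0.05,18.3,-0.4,-0.2,0,2],[0.2,0.05,18.3,-0.4,-0.2,0,2]]]'

```text
t: 12.9
tcp_pos: [0.515, 0.331, 0.0882]
tool_rot: [0.672, 0.741, 0.001, 0.0]
force: [0.0, -0.1, -1.7]
finger_gap: 0.389
gripper_force: 81.8
```

>>> carry_out --targets '[[[0,0,0.2,0,0,0,2],[0,0,0.4,0,0,0,2],[0,0,0.5,0,0,0,2],[0,0,0.6,0,0,0,2],[0,0,0.6,0,0,0,2]]]'

```text
t: 13.32
tcp_pos: [0.514, 0.332, 0.0818]
tool_rot: [0.671, 0.741, 0.001, 0.0]
force: [0.5, 0.1, -2.1]
finger_gap: 0.389
gripper_force: 81.9
```

Run:
```python
from h import *
st();go([.5136,.332,.078],downR(5.7))
```

```text
t 13.3167
q [0.3907 0.7339 1.5913 0.0009 0.8142 0.2907]
tcp_pos [0.514  0.332  0.0818]
tool_rot [0.6711 0.7414 0.0012 0.0002]
force [ 0.4723  0.139  -2.0627]
ft_torque [-0.0016 -0.0306 -0.0122]
finger_gap 0.3891
gripper_force 81.8505
shift cm [ 0.01 -0.04  0.38] turn deg [ 0.1 -0.1 -0. ]
```

>>> carry_out --targets '[[[0,0,0.1,0,0,0,2],[0,0,0.2,0,0,0,2],[0,0,0.3,0,0,0,2],[0,0,0.4,0,0,0,2],[0,0,0.4,0,0,0,2]]]'

```text
t: 13.73
tcp_pos: [0.514, 0.3319, 0.0779]
tool_rot: [0.671, 0.741, 0.001, 0.0]
force: [-1.0, -0.7, 1.7]
finger_gap: 0.387
gripper_force: 82.2
```

Contact: the force went from −2.1 to +1.7 N at the expected height. I'll seat it slightly, then open slowly.

>>> carry_out --targets '[[[0,0,0.1,0,0,0,2],[0,0,0.1,0,0,0,2],[0,0,0.1,0,0,0,3.6],[0,0,0.1,0,0,0,4.2],[0,0,0.1,0,0,0,5],[0,0,0.1,0,0,0,6],[0,0,0.1,0,0,0,6],[0,0,0.1,0,0,0,6]]]' --force 20

```text
t: 14.4
tcp_pos: [0.5141, 0.3319, 0.0763]
tool_rot: [0.671, 0.741, 0.001, 0.0]
force: [1.1, 0.1, 0.4]
finger_gap: 0.703
gripper_force: 0.0
```

>>> carry_out --targets '[[[0,0,-1,0,0,0,6],[0,0,-3,0,0,0,6],[0,0,-6,0,0,0,6],[0,0,-10,0,0,0,6],[0,0,-14,0,0,0,6],[0,0,-17,0,0,0,6],[0,0,-18,0,0,0,6],[0,0,-18,0,0,0,6]]]'

```text
t: 15.07
tcp_pos: [0.5155, 0.3324, 0.2609]
tool_rot: [0.671, 0.741, 0.005, 0.002]
force: [-0.9, 0.1, 0.2]
finger_gap: 0.702
gripper_force: 0.0
```

Run:
```python
from h import *
st();save('scene','s5.png',(180,60,400,330),2.2)
```

```text
t 15.0667
q [0.3905 0.4963 1.4588 0.0007 1.176  0.2909]
tcp_pos [0.5155 0.3324 0.2609]
tool_rot [0.6711 0.7413 0.0049 0.0019]
force [-0.8516  0.1235  0.1869]
ft_torque [ 0.0193  0.0416 -0.0156]
finger_gap 0.7023
gripper_force 0.0
```

View pics/s5.png

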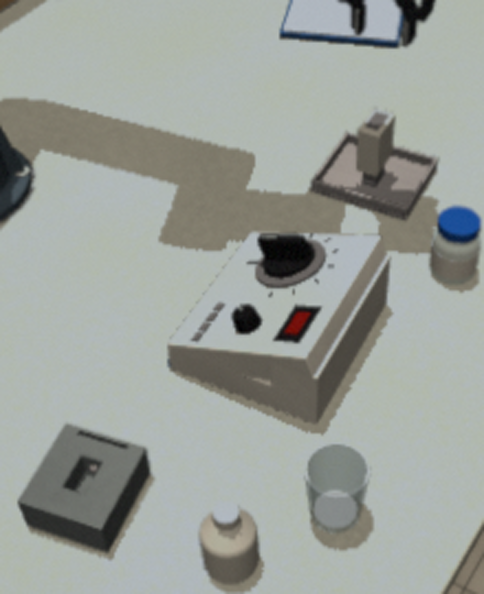

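The module stands upright in the tray (375,150). The dial points at the long mark, the small knob is unturned, and the jar, beaker and canister look undisturbed. The gripper is clear, so I'm handing in.

```bash
python3 -c "
from station import sign_off
print(sign_off())"
```

```text
the job is handed in; nothing more can be done
None
```

I turned the dial hard against its off stop, then pulled the module from its dock and stood it upright in the tray, leaving the small knob, jar, beaker and canister alone. I handed the job in at about 15 s, and no verdict came back.

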